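# Start the microscope lamp supply in order

## Task

Start the microscope's lamp supply at its row of four coloured rocker switches: press the raised far end of the blue rocker (fan) fully down, then that of the yellow one (lamp), then that of the red one (shutter), so that all three stay on. Leave the white rocker off. Nothing is to be picked up, and the two bottles, the small clear box and the USB stick around the switches stay where they are.

Things in the scene. Friction and masses are not known exactly. Their poses are not given: they have to be found in the camera images.
- lamp_supply: grey rail of the lamp supply, fixed, 125 (x) x 312 (y) x 36 mm; origin under its centre on the worktop; x axis across the rail away from the robot (yaw within 0.35 rad), y axis along the row. Four black switch modules (96 x 64 x 30 mm, tops 48 mm above the worktop, centres 70 mm apart, colour order varies) sit on it in a row, 3 mm nearer than its centre line.
- blue_press (a point): press point on the blue rocker's far half, on its top face, 22 mm from the pivot, on its middle line; 65 mm above the worktop while raised (off), 9 mm lower when fully down (on). Rocker 60 mm long (along the rail's x axis), 30 mm wide, proud of its module in both positions; far half (short black bar on it) starts raised, near half down.
- blue_rocker (a joint): tilt of the blue rocker (rad): about 0 (0 to 0.05) off, far half raised; 0.42 on, far half fully down against its stop. It needs about 2.5 N at the press point, has no spring and stays where it is left.
- yellow_press (a point): press point on the yellow rocker's far half, on its top face, 22 mm from the pivot, on its middle line; 65 mm above the worktop while raised (off), 9 mm lower when fully down (on). Rocker 60 mm long (along the rail's x axis), 30 mm wide, proud of its module in both positions; far half (short black bar on it) starts raised, near half down.
- yellow_rocker (a joint): tilt of the yellow rocker (rad): about 0 (0 to 0.05) off, far half raised; 0.42 on, far half fully down against its stop. It needs about 2.5 N at the press point, has no spring and stays where it is left.
- red_press (a point): press point on the red rocker's far half, on its top face, 22 mm from the pivot, on its middle line; 65 mm above the worktop while raised (off), 9 mm lower when fully down (on). Rocker 60 mm long (along the rail's x axis), 30 mm wide, proud of its module in both positions; far half (short black bar on it) starts raised, near half down.
- red_rocker (a joint): tilt of the red rocker (rad): about 0 (0 to 0.05) off, far half raised; 0.42 on, far half fully down against its stop. It needs about 2.5 N at the press point, has no spring and stays where it is left.
- white_press (a point): press point on the white rocker's far half, on its top face, 22 mm from the pivot, on its middle line; 65 mm above the worktop while raised (off), 9 mm lower when fully down (on). Rocker 60 mm long (along the rail's x axis), 30 mm wide, proud of its module in both positions; far half (short black bar on it) starts raised, near half down.
- white_rocker (a joint): tilt of the white rocker (rad): about 0 (0 to 0.05) off, far half raised; 0.42 on, far half fully down against its stop. It needs about 2.5 N at the press point, has no spring and stays where it is left.
- dropper: amber dropper bottle with red label, loose, 34 mm across, 103 mm tall, behind the rail; origin under its centre
- cover_box: small clear box of cover glasses, loose, 32 x 32 x 14 mm, in front of the rail; origin under its centre
- stick: red USB stick, loose, 56 x 19 x 9 mm, in front of the rail; origin under its centre
- reagent: clear reagent bottle with white label and blue cap, loose, 56 mm across, 100 mm tall, behind the rail; origin under its centre

How it is judged:
By the outcome, as a careful person would: the job done as asked, in the order asked, and still so for the second after the job is handed in, with the robot touching nothing.
It also fails if it takes over 45 s, if anything falls off the work surface, if the arm or the gripper's body presses on something with over 40 N, if the wrist force passes 120 N, or if a joint passes its speed limit or range.

## Robot

A 7-joint arm with a two-finger parallel gripper is mounted at the origin on a cart in front of the work surface, level with it; the furniture and walls round the work are solid. World frame = base frame: x ahead of the robot, y to its left, z up, the work surface at z = 0. Lengths are in m, angles in rad, forces in N, time in s.
With the tool pointing down it reaches from about 0.425 to 0.925 m from the base axis. Payload 6.8 kg.
Tool frame: the origin (TCP) lies at the very end of the fingers, on their centre line; the grasp point (between the pads) lies 19 mm behind it; z points along the fingers, y is the line along which they close (so a half turn about z gives the same grasp; the last joint's range is limited). The gripper opens to 85 mm and grips with 20 to 120 N. Pads are 22 mm wide; open, the fingers measure 114 mm over their backs; the gripper's body (76 mm by 85 mm) begins 54 mm behind the grasp point. The pads swing forward as they close: fully open they stand 13 mm farther back than shut.
Start: joints at [-0.108, 0.477, 0.022, 1.555, -0.011, 1.109, -0.083], TCP at [0.675, 0, 0.231] pointing down, gripper open.
Joint ranges: [-2.96, 2.96], [-0.34, 2.1], [-1.41, 1.46], [0.24, 2.44], [-1.37, 4.51], [0.17, 1.92], [-2.96, 2.96]. Speed limits (rad/s): [2.39, 2.39, 3.14, 3.14, 3.14, 3.14, 3.14].

## Interface

Orientations are given as a rotation vector (axis times angle).
In Python, from bench import r gives the robot as it stands.
- The arm moves only by the tool play_rows, never from a script. Its argument "targets" is text: rows parted by semicolons, each of 5 numbers parted by spaces: the closure, from -1 (fully open) to 1 (shut), then the shift along the tool's x, y, z in m, then the turn about the tool's z in rad. In form: gripper dx dy dz spin; .... A call has 1 to 8 rows; each row is the pose to reach, as a shift and turn from the pose commanded when the call began, along the tool's axes at that moment; what a row does not reach only later rows make up. A row lasts 1/12 s, in which the tool goes at most 41.7 mm and 7.16 degrees, less where a joint would pass 70% of its speed; a pose out of reach is approached as far as the arm can. A call with a gripper value outside its range is refused whole. The fingers move at their own pace and stop on an object; "squeeze" is the grip in N (left out, the last holds). Time passes only in rows, so rows that repeat a pose let the fingers close. It gives the time, the measured TCP pose, the force, the opening and the grip force at its end, in the units of the state.
- r.get_obs(): the state, without advancing time (a new reading comes with each control period).
- r.grab_frame(name): name is "scene" or "side" or "wrist"; returns the picture (480x640x3 uint8, red, green, blue); there is no depth.
- r.camera_info(name): a dict with "fov_y" (degrees; the focal length in pixels is half the picture's height over the tangent of half this angle, whatever the lens; pixels are square), "cx", "cy" (the principal point, pixels), "position" and "rotation" of the camera in the world. Camera axes: x right, y down, z forward; pixel columns grow to the right and rows downward; lengths in m; the calibration is good to about 2 mm. A picture is of the moment at which its call begins: read the wrist's pose just before it. camera_info takes no time and is no camera call; for the wrist camera it gives the pose at the moment of the call.
- r.hand_in(): hands the job in; it is judged then, once.
The state is a dict: "clock": time; "joints": joint angles; "qvel": joint speeds; "tau": joint torques, N m; "tcp_pos": TCP position; "orientation": TCP orientation; "contact_force": force on the tool from outside, world axes, zero at the start; "moment": the same for the moment, N m; "grip_width": finger opening in m; "gripper_force": force on a finger pad.
Only numpy, scipy, OpenCV 4.12 (cv2) and the standard library are available. Lean on these libraries where they do the work, as an engineer would, in place of code of your own. Each camera call takes 0.05 s, during which the arm holds its last target. There are 200 camera calls.

## Working session

There is one attempt and no reset: what is moved stays moved. The work goes in short steps, Python scripts to look and compute and a tool call to move; the robot and the scene stay as the last step left them, time stands still between calls to the robot, and variables do not carry over. Pictures are saved under pics/ and viewed, at most 10 in all, crops included, and the job is handed in when it is done.

Besides the shell and the picture viewer there is one more tool, called by a JSON object that holds its "method" and its "body", one argument or row to a line. play_rows: Moves the arm, as the interface text tells. Its arguments: {"type":"object","properties":{"targets":{"type":"string"},"squeeze":{"type":"number"}},"required":["targets"]}

```bash
mkdir -p pics; python3 - <<'E'
from bench import r
import cv2
o=r.get_obs();print(o['clock'],o['tcp_pos'],o['orientation'],o['grip_width'])
for n in ("scene","wrist"):
    c=r.camera_info(n);print(n,c)
    cv2.imwrite(f"pics/{n}0.png",r.grab_frame(n)[:,:,::-1])
E
```

```text
0.0 [6.74383339e-01 2.65830884e-06 2.30310898e-01] [-2.22051528 -2.22061879  0.00225666] 0.08563154071297381
scene {'fov_y': 56.627859010771864, 'cx': 322.75751478586943, 'cy': 235.83075969218567, 'position': array([0.08982882, 0.51575682, 0.58185871]), 'rotation': array([-0.94138191,  2.36669327, -1.16952378])}
wrist {'fov_y': 59.16210944558962, 'cx': 324.20692959353204, 'cy': 243.94964006925866, 'position': array([0.67366523, 0.08207757, 0.3739853 ]), 'rotation': array([ 2.81960939e+00, -5.65603528e-04, -1.31857751e-03])}
```

View pics/scene0.png

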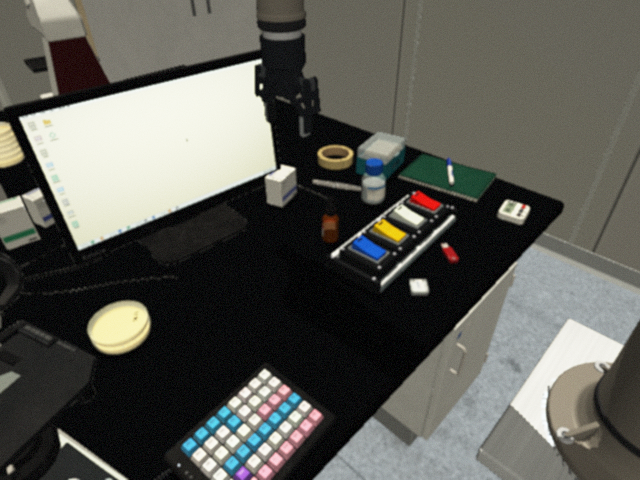

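View pics/wrist0.png

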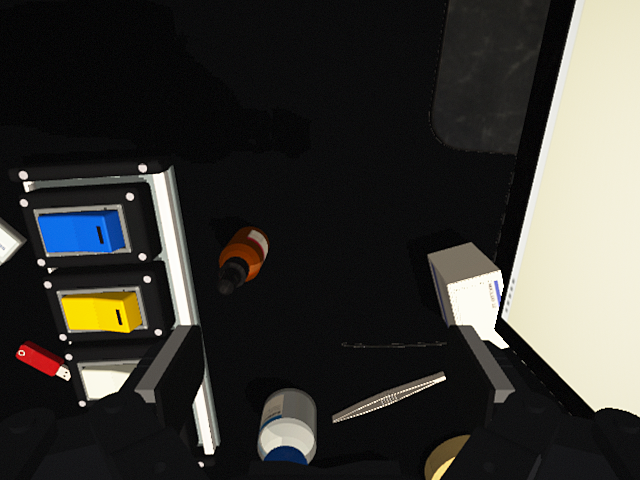

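The row runs blue, yellow, white, red from left to right (in the wrist view blue is at about (80,230) and yellow at about (100,310)). The bottles stand behind the rail and the box and stick are in front. I'll locate the colours now.

```bash
cat > h.py <<'E'
import numpy as np, cv2
from scipy.spatial.transform import Rotation as R
HSV={'blue':((100,150,60),(125,255,255)),'yellow':((22,150,80),(35,255,255)),'red':((0,190,110),(6,255,255))}
def ray(c,uv,z):
    f=240/np.tan(np.radians(c['fov_y']/2)); M=R.from_rotvec(c['rotation']).as_matrix()
    d=M@np.array([(uv[0]-c['cx'])/f,(uv[1]-c['cy'])/f,1]); p=np.array(c['position'])
    return p+d*(z-p[2])/d[2]
def blobs(img,col,amin=60):
    m=cv2.inRange(cv2.cvtColor(img,cv2.COLOR_BGR2HSV),*HSV[col])
    n,_,s,ce=cv2.connectedComponentsWithStats(m)
    return [(ce[i].round(1),s[i]) for i in range(1,n) if s[i][4]>amin]
E
python3 - <<'E'
from h import *
from bench import r
for n in ("scene","wrist"):
    im=cv2.imread(f"pics/{n}0.png");c=r.camera_info(n)
    for k in HSV:
        for ce,s in blobs(im,k): print(n,k,ce,s,ray(c,ce,.06).round(4))
E
```

```text
scene blue [373.7 166.4] [365 159  19  16 258] [ 0.669  -0.2654  0.06  ]
scene blue [368.1 247.2] [352 235  34  25 452] [ 0.4807 -0.0111  0.06  ]
scene yellow [388.7 230.3] [373 219  33  23 405] [ 0.4846 -0.0801  0.06  ]
scene red [424.6 200.6] [411 191  29  19 290] [ 0.4931 -0.2192  0.06  ]
scene red [449.6 252. ] [443 247  15  11  65] [ 0.3622 -0.1024  0.06  ]
wrist blue [ 81.4 231.3] [  38  211   87   41 3066] [ 0.4851 -0.0123  0.06  ]
wrist blue [286.6 454.8] [264 446  44  19 447] [ 0.638  -0.2315  0.06  ]
wrist yellow [102.  311.4] [  61  292   81   41 2653] [ 0.4895 -0.0815  0.06  ]
wrist red [ 37.4 360.2] [ 16 345  44  31 485] [ 0.426  -0.1283  0.06  ]
```

{"method": "play_rows", "body": {
  "targets": "-1 -0.04 -0.18 0 0;-1 -0.04 -0.18 0 0;-1 -0.04 -0.18 0 0;-1 -0.04 -0.18 0 0;-1 -0.04 -0.18 0 0;-1 -0.04 -0.18 0 0;-1 -0.04 -0.18 0 0;-1 -0.04 -0.18 0 0"
}}

```text
clock: 0.77
tcp_pos: [0.4959, -0.0396, 0.2315]
orientation: [2.221, 2.221, 0.001]
contact_force: [0.5, -0.5, 0.2]
grip_width: 0.0852
gripper_force: 0.0
```

```bash
python3 - <<'E'
from h import *
from bench import r
o=r.get_obs();print(o['clock'],o['tcp_pos'],abs(o['qvel']).max())
c=r.camera_info("wrist");im=r.grab_frame("wrist")[:,:,::-1].copy();cv2.imwrite("pics/w1.png",im)
np.save("w1.npy",c,allow_pickle=True)
for k in HSV:
    for ce,s in blobs(im,k): print(k,ce,s,ray(c,ce,.06).round(4))
E
```

```text
0.7667 [ 0.49593451 -0.03962671  0.2315366 ] 0.017013117742084666
blue [305.4 181.1] [ 264  159   83   45 3263] [ 0.4813 -0.013   0.06  ]
yellow [312.5 266.9] [ 274  247   77   41 2800] [ 0.486 -0.082  0.06 ]
red [209.6 323.8] [190 308  39  34 448] [ 0.3993 -0.1331  0.06  ]
red [323.4 409.4] [ 289  392   67   38 2200] [ 0.4946 -0.2202  0.06  ]
```

View pics/w1.png

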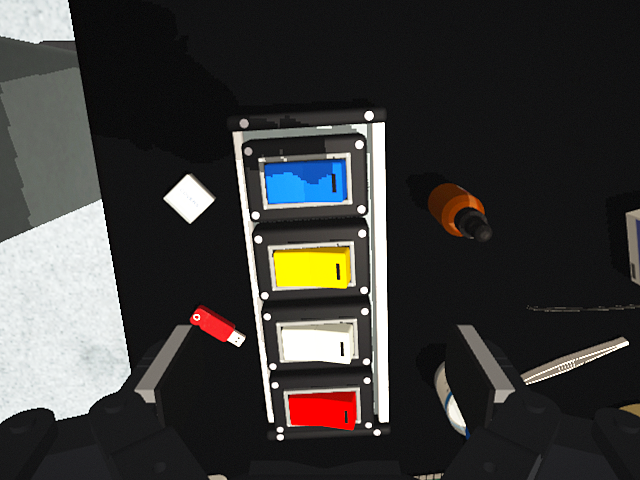

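The wrist view shows four rockers: blue (305,181), yellow (312,267), white (317,343) and red (323,409). Each has its black bar on the right, which is the far side. The module screws are clearly visible, for example blue's at (249,151), (360,145), (256,216) and (362,209), so I'll use them to find the module centres.

```bash
python3 - <<'E'
from h import *
im=cv2.imread("pics/w1.png");c=np.load("w1.npy",allow_pickle=True).item()
g=cv2.cvtColor(im,cv2.COLOR_BGR2GRAY)
S={'blue':[(249,151),(360,145),(256,216),(362,209)],'yellow':[(258,240),(362,234),(264,296),(365,290)],
'white':[(264,316),(366,311),(273,361),(368,356)],'red':[(276,384),(368,379),(281,430),(370,424)]}
B={'blue':(335,183),'yellow':(340,269),'white':(343,349),'red':(347,414)}
C={}
for k,v in S.items():
    P=[]
    for u,w in v:
        p=g[w-6:w+7,u-6:u+7].astype(float); p=np.clip(p-110,0,None); yy,xx=np.mgrid[-6:7,-6:7]
        q=(u+(p*xx).sum()/p.sum(),w+(p*yy).sum()/p.sum()); P.append(ray(c,q,.0485))
    P=np.array(P);C[k]=P.mean(0)
    print(k,C[k].round(4),'len',np.linalg.norm(P[1]-P[0]).round(4),np.linalg.norm(P[3]-P[2]).round(4),'wid',np.linalg.norm(P[2]-P[0]).round(4),'bar',ray(c,B[k],.066).round(4))
d=C['blue']-C['red'];y=np.arctan2(-d[0],d[1]);print('yaw',y,np.linalg.norm(d))
for k in C:print(k,'press',(C[k][:2]+.022*np.array([np.cos(y),np.sin(y)])).round(4))
E
```

```text
blue [ 0.4812 -0.0148  0.0485] len 0.0843 0.0854 wid 0.0506 bar [ 0.5033 -0.0134  0.066 ]
yellow [ 0.4852 -0.0852  0.0485] len 0.0846 0.0878 wid 0.0506 bar [ 0.5078 -0.0814  0.066 ]
white [ 0.4896 -0.1541  0.0485] len 0.0895 0.0868 wid 0.0497 bar [ 0.5111 -0.1537  0.066 ]
red [ 0.4939 -0.2257  0.0485] len 0.0851 0.0848 wid 0.0525 bar [ 0.5156 -0.2202  0.066 ]
yaw 0.060593312132041575 0.21126838727899874
blue press [ 0.5031 -0.0135]
yellow press [ 0.5072 -0.0838]
white press [ 0.5116 -0.1528]
red press [ 0.5159 -0.2244]
```

{"method": "play_rows", "body": {
  "targets": "1 0.027 0.011 0.02 0;1 0.027 0.011 0.05 0;1 0.027 0.011 0.08 0;1 0.027 0.011 0.11 0;1 0.027 0.011 0.14 0;1 0.027 0.011 0.15 0;1 0.027 0.011 0.15 0;1 0.027 0.011 0.15 0"
}}

```text
clock: 1.48
tcp_pos: [0.5068, -0.0128, 0.0814]
orientation: [-2.221, -2.222, 0.0]
contact_force: [0.2, -0.1, 0.8]
grip_width: -0.0001
gripper_force: 0.0
```

```bash
python3 - <<'E'
from h import *
from bench import r
im=np.hstack([r.grab_frame("wrist")[100:,120:520],cv2.resize(r.grab_frame("scene")[150:340,290:490],(400,380))])
cv2.imwrite("pics/c2.png",im[:,:,::-1])
o=r.get_obs();print(o['tcp_pos'],o['contact_force'],o['grip_width'])
E
```

```text
[ 0.50765469 -0.01282834  0.08281334] [-0.48415499  0.12527113  0.14346048] -0.00011775114517645201
```

View pics/c2.png

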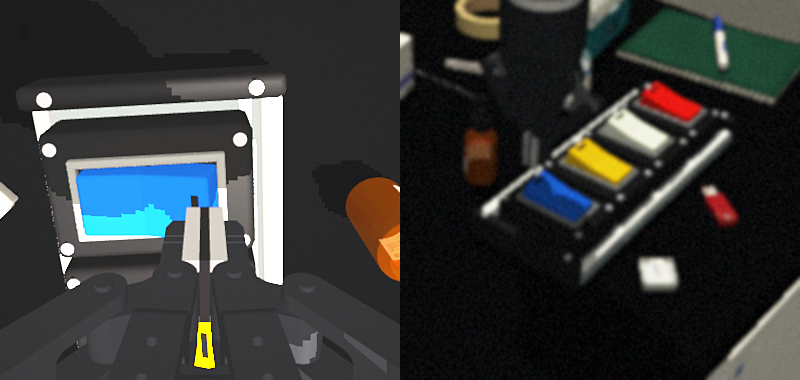

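The closed fingertips hover over the blue rocker's far half, in line with its bar. Next I'll press in small steps.

{"method": "play_rows", "body": {
  "targets": "1 0 0 0.010 0;1 0 0 0.016 0;1 0 0 0.019 0;1 0 0 0.022 0;1 0 0 0.024 0;1 0 0 0.025 0;1 0 0 0.025 0"
}}

```text
clock: 2.17
tcp_pos: [0.5071, -0.0129, 0.0566]
orientation: [2.221, 2.221, 0.002]
contact_force: [4.7, -0.2, 2.8]
grip_width: -0.0
gripper_force: 2.1
```

{"method": "play_rows", "body": {
  "targets": "1 0 0 0.001 0;1 0 0 0.001 0;1 0 0 0.002 0;1 0 0 0.002 0"
}}

```text
clock: 2.5
tcp_pos: [0.5072, -0.0129, 0.0559]
orientation: [2.221, 2.22, 0.003]
contact_force: [0.7, 0.3, 18.7]
grip_width: 0.0002
gripper_force: 9.3
```

The force rose to 19 N at z = 0.056, so blue is against its stop. I'll lift and move over yellow, with a check after lifting.

{"method": "play_rows", "body": {
  "targets": "1 0 0 -0.015 0;1 0 0 -0.03 0;1 -0.03 0.002 -0.03 0;1 -0.07 0.004 -0.03 0;1 -0.07 0.004 -0.03 0;1 -0.07 0.004 -0.03 0;1 -0.07 0.004 -0.03 0"
}}

```text
clock: 3.08
tcp_pos: [0.508, -0.0829, 0.0834]
orientation: [-2.22, -2.218, 0.004]
contact_force: [-0.4, 0.2, -0.4]
grip_width: 0.0003
gripper_force: 0.0
```

```bash
python3 - <<'E'
from h import *
from bench import r
im=np.hstack([r.grab_frame("wrist")[100:,120:520],cv2.resize(r.grab_frame("scene")[150:340,290:490],(400,380))])
cv2.imwrite("pics/c3.png",im[:,:,::-1])
o=r.get_obs();print(o['tcp_pos'],o['contact_force'],o['grip_width'])
E
```

```text
[ 0.50889861 -0.08173684  0.08369193] [ 0.47236519 -0.07535604 -0.00332742] -0.00025309798113473827
```

View pics/c3.png

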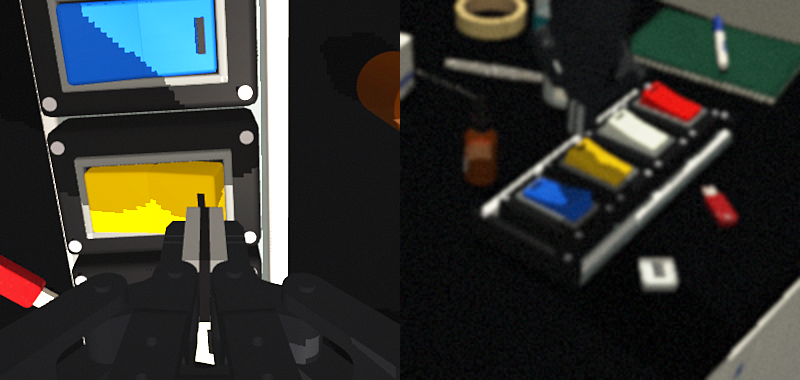

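Blue now has its near half raised and its far half down. The fingers are over yellow's bar, so I'll press yellow.

{"method": "play_rows", "body": {
  "targets": "1 0 0 0.012 0;1 0 0 0.018 0;1 0 0 0.022 0;1 0 0 0.025 0;1 0 0 0.027 0;1 0 0 0.029 0;1 0 0 0.030 0;1 0 0 0.030 0"
}}

```text
clock: 3.85
tcp_pos: [0.5119, -0.0821, 0.056]
orientation: [2.219, 2.221, 0.005]
contact_force: [0.6, 3.7, 15.0]
grip_width: 0.0001
gripper_force: 7.7
```

Yellow reads 15 N at z = 0.056, so it is at its stop. I'll lift and pass high over white to red.

{"method": "play_rows", "body": {
  "targets": "1 0 0 -0.02 0;1 0 0 -0.045 0;1 -0.04 0.002 -0.045 0;1 -0.08 0.004 -0.045 0;1 -0.12 0.006 -0.045 0;1 -0.14 0.007 -0.04 0;1 -0.14 0.007 -0.03 0;1 -0.14 0.007 -0.03 0"
}}

```text
clock: 4.52
tcp_pos: [0.514, -0.224, 0.0821]
orientation: [-2.222, -2.214, 0.005]
contact_force: [-1.1, 1.0, 0.3]
grip_width: 0.0003
gripper_force: 0.0
```

```bash
python3 - <<'E'
from h import *
from bench import r
im=np.hstack([r.grab_frame("wrist")[100:,120:520],cv2.resize(r.grab_frame("scene")[150:340,290:490],(400,380))])
cv2.imwrite("pics/c4.png",im[:,:,::-1])
o=r.get_obs();print(o['tcp_pos'],o['contact_force'],o['grip_width'])
E
```

```text
[ 0.51562158 -0.2214442   0.08329405] [0.31532912 0.47671396 0.09680736] -0.0003950213513275052
```

View pics/c4.png

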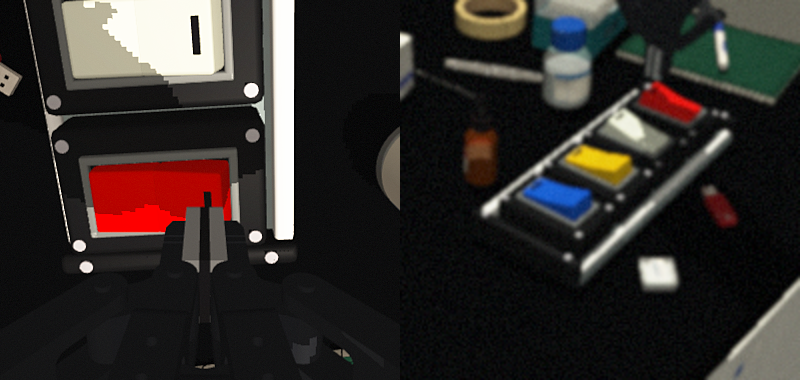

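Yellow and blue are on, white is untouched and the bottles are clear. The fingers line up with red's bar, so I'll press red.

{"method": "play_rows", "body": {
  "targets": "1 0 0.002 0.012 0;1 0 0.002 0.018 0;1 0 0.002 0.022 0;1 0 0.002 0.025 0;1 0 0.002 0.027 0;1 0 0.002 0.029 0;1 0 0.002 0.030 0;1 0 0.002 0.030 0"
}}

```text
clock: 5.28
tcp_pos: [0.5207, -0.2224, 0.056]
orientation: [2.219, 2.221, 0.003]
contact_force: [1.0, 3.6, 15.9]
grip_width: -0.0003
gripper_force: 7.2
```

{"method": "play_rows", "body": {
  "targets": "1 0 0 -0.03 0;1 0 0 -0.07 0;1 0 0 -0.11 0;1 0.04 0 -0.15 0;1 0.08 0 -0.18 0;1 0.12 0 -0.18 0;1 0.16 0 -0.18 0;1 0.16 0 -0.18 0"
}}

```text
clock: 5.95
tcp_pos: [0.5182, -0.0573, 0.235]
orientation: [-2.214, -2.227, -0.002]
contact_force: [0.2, 0.6, -0.8]
grip_width: 0.0004
gripper_force: 0.0
```

```bash
python3 - <<'E'
from h import *
from bench import r
im=np.hstack([r.grab_frame("wrist")[100:,120:520],cv2.resize(r.grab_frame("scene")[150:340,290:490],(400,380))])
cv2.imwrite("pics/c5.png",im[:,:,::-1])
o=r.get_obs();print(o['clock'],o['tcp_pos'],o['contact_force'])
E
```

```text
6.05 [ 0.51805613 -0.05911008  0.23414983] [-1.24099049 -0.83710873 -0.41486066]
```

View pics/c5.png

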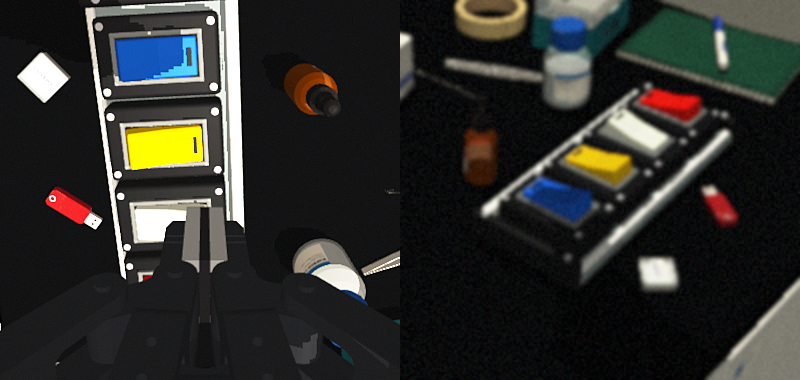

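Blue, yellow and red all tilt far-end down, white is still off, and the loose items haven't moved. I'm handing in.

```bash
python3 -c "
from bench import r
print(r.hand_in())"
```

```text
the job is handed in; nothing more can be done
None
```

I pressed the blue, yellow and red rockers fully down in that order, left white off and disturbed nothing else, and handed the job in at about 6 s; no verdict came back.

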